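# Set the flip stop of the saw fence to the board

## Robot

A 7-joint arm with a two-finger parallel gripper is mounted at the origin on the work surface. World frame = base frame: x ahead of the robot, y to its left, z up, the work surface at z = 0. Lengths are in mm, angles in rad, forces in N, time in s.
With the tool pointing down it reaches from about 350 to 900 mm from the base axis. Payload 8.1 kg.
Tool frame: the origin (TCP) lies midway between the tips of the shut fingers; the grasp point (between the pads) lies 19 mm behind it; z points along the fingers, y is the line along which they close (so a half turn about z gives the same grasp; the last joint's range is limited). The gripper opens to 92 mm and grips with 3 to 60 N. Pads are 19 mm wide; open, the fingers measure 130 mm over their backs; the gripper's body (75 mm by 190 mm) begins 47 mm behind the grasp point.
Start: joints at [-1.249, 0.434, 0.025, 1.573, -0.012, 1.134, -0.075], TCP at [257.614, 569.453, 226.742] pointing down, gripper open.
Joint ranges: [-2.62, 2.62], [-0.44, 2.09], [-1.27, 1.32], [0.08, 2.57], [-1.32, 4.46], [0.12, 2], [-2.74, 2.74]. Speed limits (rad/s): [2.22, 2.22, 3.01, 3.01, 3.14, 3.14, 3.14].

## Interface

Orientations are given as a unit quaternion [x, y, z, w].
In Python, from workcell import env, jaws, planner, eyes, job, readout gives the robot as it stands. The module is installed in compiled form; this text tells all that it offers. Calls block until the motion is done:
- env.reach(position, orientation): joint-space move of the TCP to a pose.
- env.line_to(position, ori=None, vel=150, force_limit=None): straight line of the TCP; ori=None keeps the orientation; vel is the mean speed in mm/s. With force_limit (N) it stops when the force on the tool has changed by that much, and returns True; else False.
- env.movej(angles): joint-space move.
- jaws.command_gripper(opening, effort=None): opening from 0.0 (shut) to 1.0 (fully open); effort is the grip in N (None keeps the last); returns when the fingers have stopped.
- env.wait(seconds).
- planner.inverse_kinematics(position, orientation): joint angles nearest the present ones, or None.
- eyes.snapshot(name): name is "scene" or "top" or "wrist"; returns a dict with "img" (480x640x3 uint8, red, green, blue), "mtx" (3x3 intrinsics, pixels), "position" and "attitude" of the camera in the world. Camera axes: x right, y up, looking along -z (the intrinsics and any distortion apply to the point x, -y, -z); pixel columns grow to the right and rows downward; lengths in mm; the calibration is good to about 2 mm. A picture is of the moment at which its call begins. There is no depth.
A pose or a line that the arm cannot do raises env.MotionError and nothing moves.
- job.finish_job(): hands the job in; it is judged then, once.
Readings, each from a call of its own:
- readout.read_time_s(): time.
- readout.read_q(): joint angles.
- readout.read_qd(): joint speeds.
- readout.read_effort(): joint torques, N m.
- readout.read_position(): TCP position.
- readout.read_ee_rot(): TCP orientation.
- readout.read_contact_force(): force on the tool from outside, world axes, zero at the start.
- readout.read_moment(): the same for the moment, N m.
- readout.read_width(): opening from 0.0 (shut) to 1.0 (fully open).
- readout.read_grip_force(): force on a finger pad.
Only numpy, scipy, OpenCV 4.12 (cv2) and the standard library are available. Lean on these libraries where they do the work, as an engineer would, in place of code of your own. Each camera call takes 0.05 s, during which the arm holds its last target. There are 200 camera calls.

## Task

The board in the hand-saw station already lies where it is to be cut. Set the flip stop to it for the repeat cuts: swing the stop's finger down, slide the stop along the fence until the finger just touches the end of the board without pushing the board along, then press the cam lever down to lock the stop. Leave the other things on the bench where they are.

Things in the scene. Friction and masses are not known exactly. Their poses are not given: they have to be found in the camera images.
- station: Fixed hand-saw station. Base 180 x 600 x 18 mm, origin at centre of its underside: x away from the robot, y along it, z up. Aluminium fence with scale: x 40 to 70, y -100 to 300, top z 73 mm. At its right (-y) end a beech mitre box: block pairs at x 40 to 70 and -76 to -58, tops z 93 mm, saw slot at y -150. The board lies on the base against the fence; the flip stop rides on the fence's left part.
- board: Loose pine board 95 mm (x) x 260 mm (y) x 27 mm, about 0.4 kg, lying flat on the base with its long edge along the fence and through the mitre box; origin at the centre of its underside, y along it. Sliding it takes only about 2 to 4 N.
- board_end (a point): Point on the board's left-hand (+y) end face, 30 mm from the board's centre line towards the fence, at mid thickness. This is the end that the stop's finger must touch.
- stop_carriage (a joint): Travel v of the flip stop along the fence, m: 0 at the left end, growing towards the mitre box (station -y) to 0.29. Takes 4 to 5 N to slide while unlocked, stays where left. Its aluminium saddle sits over the fence, top at z 98 mm, from station y 0.209 - v to 0.297 - v m and x 3 to 95 mm.
- stop_grip (a point): Centre of the top of the black upright grip on the flip stop's saddle: 26 mm (x) x 20 mm (y) x 30 mm high, top at z 128 mm above the bench, free on all sides.
- stop_finger (a joint): Angle of the stop's steel finger, rad: 0 = hanging straight down in front of the fence (in use, a hard stop), 3.25 to 3.4 = swung up, leaning slightly back over the fence. Hinge parallel to the fence at station x 20, z 87 mm; it swings over on the robot's side (station -x). Pushed past upright towards -x it falls down by itself.
- finger_tip (a point): Middle of the finger's free end. The finger is a flat bar 32 mm wide across the fence, 12 mm thick along it, reaching 64 mm from its hinge, at the right (-y) end of the flip stop just outside the saddle. Swung up, its end is at about z 150 mm; hanging, at z 23 mm.
- finger_face (a point): Point on the finger's flat right (-y) face, which meets the board's end, 45 mm from the hinge. Its y axis points along the fence like the station's, away from the board, so board_end's y in this frame is minus the gap between finger and board.
- cam_lever (a joint): Angle of the steel cam lever behind the flip stop, rad: 0 to 0.1 = raised (50 to 44 degrees above level), unlocked; 0.78 = right down (5 degrees above level, hard stop), which clamps the stop to the fence. Stays where left; 2 to 3 N on its thumb plate moves it. Hinge parallel to the fence at station x 82, z 62 mm; the lever points away from the robot (+x).
- lever_tip (a point): End of the cam lever on its middle line, 85 mm from its hinge; the last 34 mm is a thumb plate 24 mm wide, 10 mm thick. Raised, it is at about z 121 to 127 mm and 55 to 61 mm behind the hinge (+x); locked, at about z 70 mm and 85 mm behind it.
- pencil: Flat carpenter's pencil, 150 mm, lying on the station's base near its front edge; a bystander, to be left alone.
- try_square: Try square with a 130 mm dark wooden stock and a 160 mm steel blade, lying behind the station; a bystander, to be left alone.
- tape_measure: Tape measure, 72 x 68 x 36 mm, behind the station's right half; a bystander, to be left alone.
- chisel: Chisel, 260 mm long, lying across just beyond the station's left end; a bystander, to be left alone.
- offcut_short: Pine offcut 95 x 80 x 27 mm beyond the station's right end; a bystander, to be left alone.
- offcut_long: Pine offcut 60 x 150 x 20 mm, behind the station at the left; a bystander, to be left alone.

How it is judged:
By the outcome, as a careful person would: the job done as asked, in the order asked, and still so for the second after the job is handed in, with the robot touching nothing.
It also fails if it takes over 54 s, if anything falls off the work surface, if the arm or the gripper's body presses on something with over 40 N, if the wrist force passes 120 N, or if a joint passes its speed limit or range.

## Working session

There is one attempt and no reset: what is moved stays moved. The work goes in short steps, each a Python script; the robot and the scene stay as the last script left them, time stands still between calls to the robot, and variables do not carry over. Pictures are saved under pics/ and viewed, at most 10 in all, crops included, and the job is handed in when it is done.

```bash
mkdir -p pics
cat > h.py <<'E'
import numpy as np, cv2
from scipy.spatial.transform import Rotation as R
from workcell import env, jaws, planner, eyes, job, readout
def snap(n,f=None):
    s=eyes.snapshot(n)
    if f: cv2.imwrite('pics/'+f,s['img'][:,:,::-1])
    return s
def rot(s):
    a=np.array(s['attitude'],float)
    return a if a.shape==(3,3) else R.from_quat(a).as_matrix()
def ray(s,u,v):
    K=np.array(s['mtx']);d=np.linalg.inv(K)@[u,v,1]
    return np.array(s['position'],float), rot(s)@(d*[1,-1,-1])
def onz(s,u,v,z):
    p,d=ray(s,u,v); return p+d*(z-p[2])/d[2]
def proj(s,P):
    c=rot(s).T@(np.array(P,float)-s['position'])*[1,-1,-1]
    q=np.array(s['mtx'])@c; return q[:2]/q[2]
E
python3 - <<'E'
from h import *
import pickle
o={}
for n in('scene','top','wrist'):
    s=snap(n,n+'0.png'); o[n]=s; print(n,{k:np.round(v,3).tolist() for k,v in s.items() if k!='img'}, s.keys())
pickle.dump(o,open('s0.pkl','wb'))
print(readout.read_ee_rot(),readout.read_time_s())
E
```

```text
scene {'mtx': [[447.071, 0.0, 321.914], [0.0, 447.071, 231.916], [0.0, 0.0, 1.0]], 'position': [1014.021, 160.312, 832.224], 'attitude': [0.166, 0.235, 0.787, 0.546]} dict_keys(['img', 'mtx', 'position', 'attitude'])
top {'mtx': [[524.328, 0.0, 316.224], [0.0, 524.328, 230.805], [0.0, 0.0, 1.0]], 'position': [362.402, 24.223, 1127.113], 'attitude': [-0.069, 0.069, 0.704, -0.703]} dict_keys(['img', 'mtx', 'position', 'attitude'])
wrist {'mtx': [[352.18, 0.0, 316.552], [0.0, 352.18, 236.958], [0.0, 0.0, 1.0]], 'position': [191.039, 599.807, 385.725], 'attitude': [-0.116, -0.074, 0.537, 0.833]} dict_keys(['img', 'mtx', 'position', 'attitude'])
[ 2.10827476e-01  9.77523097e-01 -6.02413169e-04 -8.26500028e-05] 0.15
```

View pics/top0.png

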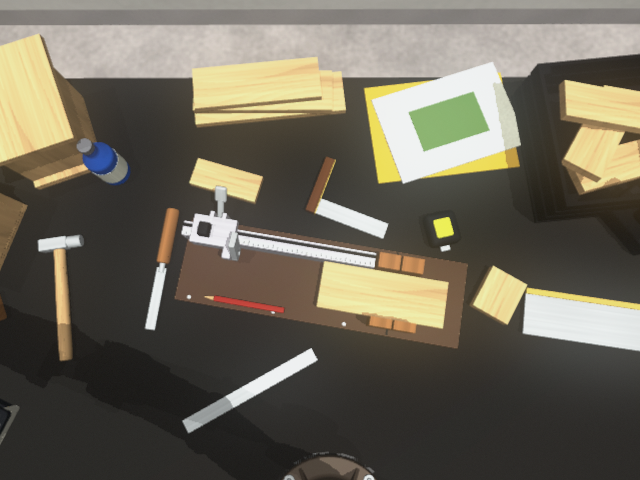

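View pics/scene0.png

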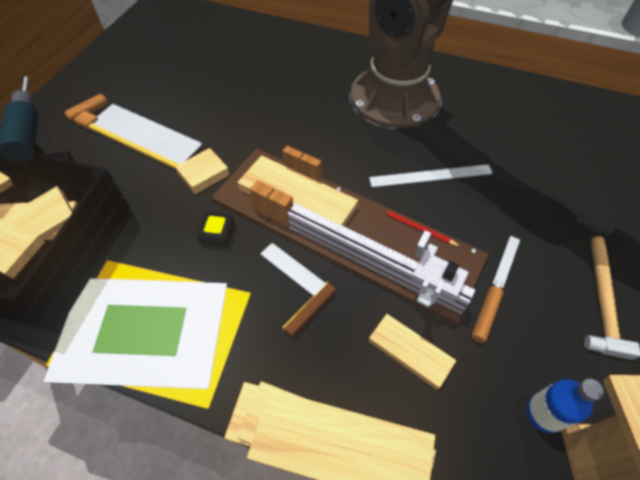

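The top view shows the station's base with corners at about (467,263), (459,347) and (176,298). The board is at (317–449, 262–328), the saddle at (213,232), the grip at (204,229), the raised finger at (232,245) and the lever at (221,195). In the scene view the finger is up and the lever is raised.

Run:
```python
from h import *
import pickle
o=pickle.load(open('s0.pkl','rb')); s=o['top']
hsv=cv2.cvtColor(s['img'],cv2.COLOR_RGB2HSV)
# board
def big(m,seed):
    n,l=cv2.connectedComponents(m); return (l==l[seed[1],seed[0]]).astype(np.uint8)
print(hsv[295,380],hsv[320,250],hsv[229,204])
m=cv2.inRange(hsv,(10,60,150),(30,170,255)); m=big(cv2.morphologyEx(m,cv2.MORPH_OPEN,np.ones((3,3))),(380,295))
c=max(cv2.findContours(m,0,1)[0],key=cv2.contourArea)[:,0]
W=np.array([onz(s,u,v,45)[:2] for u,v in c],np.float32)
r=cv2.minAreaRect(W); print('board',r); print(np.round(cv2.boxPoints(r),1))
for n,p in dict(rb=(467,263),rf=(459,347),lf=(176,298)).items(): print(n,onz(s,*p,18).round(1))
print('grip',onz(s,204,229,128).round(1)); print('lever',onz(s,221,189,123).round(1))
big3=cv2.resize(s['img'][180:360,165:480],None,fx=2.5,fy=2.5,interpolation=cv2.INTER_CUBIC)
cv2.imwrite('pics/topcrop.png',big3[:,:,::-1])
```

```text
[ 24  90 239] [17 33 54] [10 11 67]
board ((435.005615234375, -110.83969116210938), (261.6383972167969, 114.76777648925781), 80.22023010253906)
[[ 356.2 -230. ]
 [ 469.3 -249.5]
 [ 513.8    8.3]
 [ 400.7   27.8]]
rb [ 511.4 -297.9   18. ]
rf [ 336.7 -271.3   18. ]
lf [438.3 318.4  18. ]
grip [564.  241.5 128. ]
lever [645.9 212.1 123. ]
```

View pics/topcrop.png

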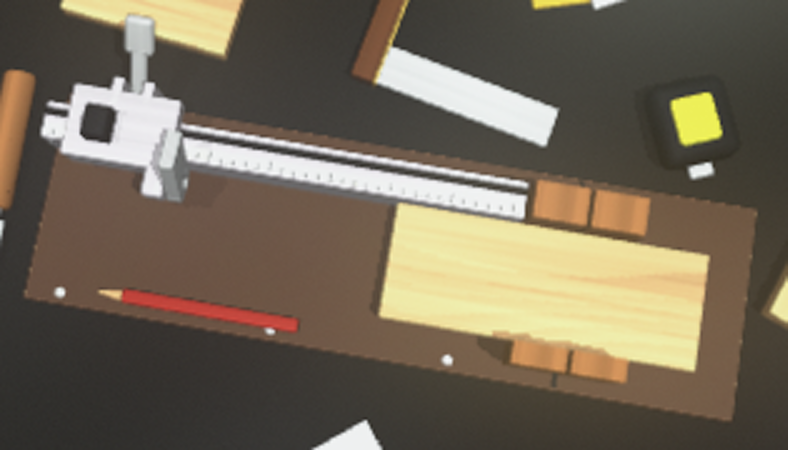

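Station axes follow from the base corners, with yaw about -0.17. I'll hover behind the raised finger and take a wrist look.

```bash
cat >> h.py <<'E'
lf,rb,rf=np.array([438.3,318.4]),np.array([511.4,-297.9]),np.array([336.7,-271.3])
th=np.arctan2(-(lf-rf)[0],(lf-rf)[1]); C=(lf+rb)/2
X=np.array([np.cos(th),np.sin(th)]);Y=np.array([-np.sin(th),np.cos(th)])
def w(x,y,z): return [*(C+x*X+y*Y),z]
def st(p): d=np.array(p[:2])-C; return np.round([d@X,d@Y,p[2]],1)
def Q(beta): f=(beta+np.pi/2)/2; return [np.cos(f),np.sin(f),0,0]
QY=Q(np.pi/2+th); QX=Q(th); QX2=Q(th+np.pi)
E
python3 - <<'E'
from h import *
import pickle
s=pickle.load(open('s0.pkl','rb'))['top']; print('th',th,C)
for n,(u,v,z) in dict(grip=(97,122,128),ftip=(170,133,150),fl=(157,130,150),fr=(185,130,150),bl1=(398,204,45),bl2=(379,316,45),lev=(139,16,123),fence0=(528,190,73)).items():
    print(n,st(onz(s,165+u/2.5,180+v/2.5,z)))
q=readout.read_q()
for n,o in (('x',QX),('x2',QX2),('y',QY)):
    for z in (220,132):
        r=planner.inverse_kinematics(w(85,200,z),o); print(n,z,None if r is None else np.round(r,2))
E
```

```text
th -0.17061595630954401 [474.85  10.25]
grip [ 48.9 243.5 128. ]
ftip [ 46.3 181.6 150. ]
fl [ 47.  191.8 150. ]
fr [ 50.5 170.8 150. ]
bl1 [36.4  2.8 45. ]
bl2 [-57.3   2.8  45. ]
lev [139.4 229.8 123. ]
fence0 [ 61.6 -99.6  73. ]
x 220 [-0.73  0.46  0.48  1.62 -0.23  1.12 -0.36]
x 132 [-0.7   0.55  0.45  1.71 -0.28  0.95 -0.31]
x2 220 [-0.28  0.45 -0.18  1.57  0.08  1.13  2.5 ]
x2 132 [-0.25  0.53 -0.23  1.67  0.14  0.95  2.45]
y 220 [-0.51  0.44  0.16  1.6  -0.07  1.12  1.07]
y 132 [-0.49  0.52  0.13  1.7  -0.08  0.93  1.07]
```

Run:
```python
from h import *
jaws.command_gripper(0.0,20)
env.reach(w(95,182,215),QX)
s=snap('wrist','w1.png')
env.line_to(w(90,182,138),vel=120)
print(env.line_to(w(5,182,138),vel=80,force_limit=15), readout.read_contact_force(), st(readout.read_position()))
env.line_to(w(60,182,190),vel=150); env.wait(0.3)
s2=snap('wrist','w2.png'); print(readout.read_time_s())
cv2.imwrite('pics/w12.png',cv2.resize(np.hstack([s['img'],s2['img']]),(800,300))[:,:,::-1])
```

```text
True [ 1.70073363 -0.12908416  4.37729398] [ 56.3 182.2 139.7]
5.75
```

View pics/w12.png

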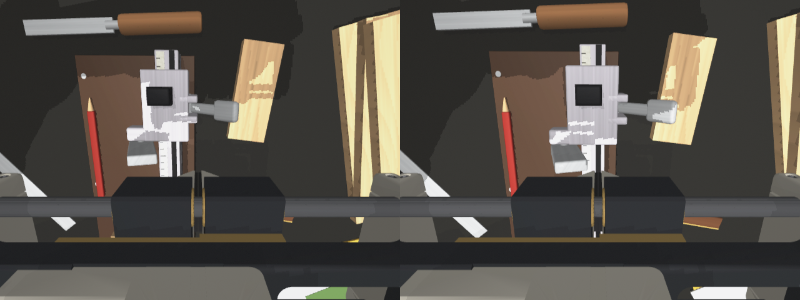

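The left image shows the finger still up (finger end about (142,155)). The push stopped on a force spike and the finger has not fallen, so I'll push again more slowly while watching the force.

Run:
```python
from h import *
env.line_to(w(75,182,142),vel=120); env.wait(0.1); print('f0',np.round(readout.read_contact_force(),2))
for x in (60,50,40,30,20,10,0):
    h=env.line_to(w(x,182,142),vel=50,force_limit=25)
    print(x,h,np.round(readout.read_contact_force(),2), st(readout.read_position()))
    if h: break
s2=snap('scene','s2.png'); print(readout.read_time_s())
c=proj(s2,w(40,180,110)).astype(int); print(c)
a=s2['img'][max(c[1]-75,0):c[1]+75,c[0]-100:c[0]+100]
cv2.imwrite('pics/s2c.png',cv2.resize(a,None,fx=4,fy=4)[:,:,::-1])
```

```text
f0 [-0.31 -0.12  0.1 ]
60 False [ 0.32 -0.58 -0.62] [ 59.6 182.3 142.3]
50 False [ 4.26 -1.65  7.79] [ 52.  182.  143.6]
40 False [ 6.08 -3.92 20.1 ] [ 44.9 182.2 145.8]
30 False [ 5.14 -4.94 33.64] [ 36.4 182.9 147.5]
20 True [0.72 0.55 0.51] [ 23.9 182.6 145.3]
8.225
[417 251]
```

View pics/s2c.png

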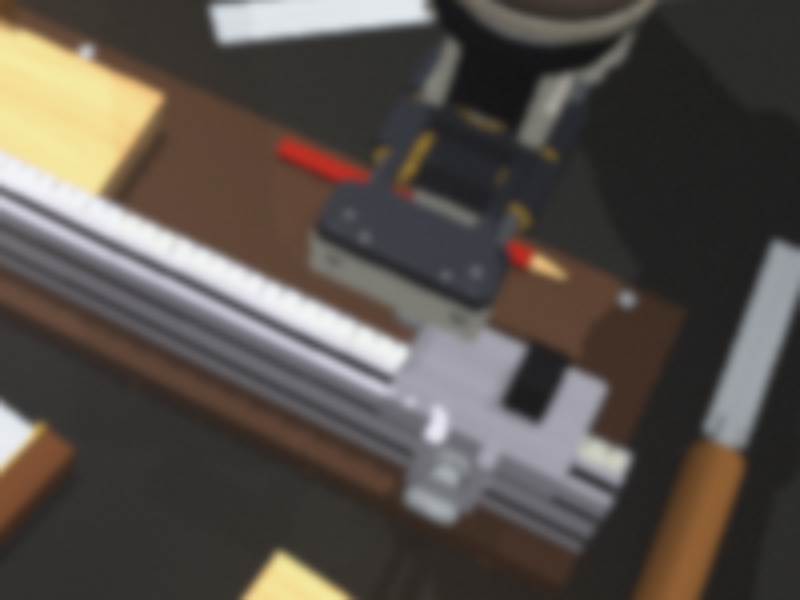

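The scene crop shows the tool over the finger's place at (440,290), with the saddle at (500,380), the grip at (537,380) and the lever at (435,480) still raised. The contact force has gone, so the finger has probably fallen. I'll move to hover over the grip and check.

Run:
```python
from h import *
import pickle
env.line_to(w(24,182,200),vel=200)
jaws.command_gripper(0.55)
env.reach(w(49,243.5,190),QY)
s=snap('wrist','w3.png'); s2=snap('top'); s3=snap('scene');print(readout.read_time_s())
pickle.dump(dict(wrist=s,top=s2,scene=s3),open('s3.pkl','wb'))
t=cv2.resize(s2['img'][180:360,165:365],(400,360)); 
c=cv2.resize(s3['img'][185:320,330:480],(400,360))
cv2.imwrite('pics/w3c.png',np.vstack([np.hstack([t,c]),cv2.resize(s['img'][:480],(800,600))[0:240]])[:,:,::-1])
```

```text
10.975
```

View pics/w3c.png

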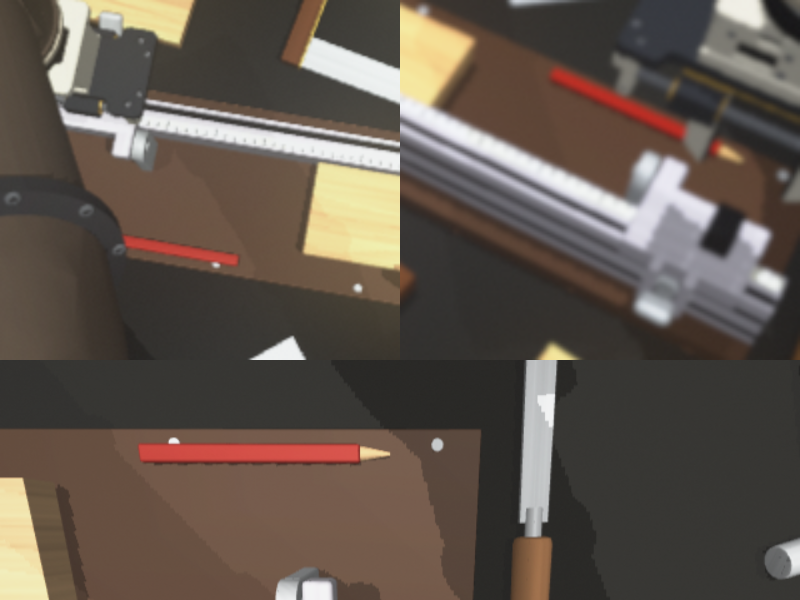

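The finger now hangs down: its short end shows at (145,150) in the top crop and it is in front of the fence in the scene crop. Next I grasp the grip and slide most of the way.

Run:
```python
from h import *
import pickle
print(env.line_to(w(49,243.5,105),vel=100,force_limit=10), st(readout.read_position()))
jaws.command_gripper(0.0,25); print(readout.read_width(),readout.read_grip_force(),np.round(readout.read_contact_force(),2))
p=st(readout.read_position())
print(env.line_to(w(49,243.5-145,105),vel=90,force_limit=20), st(readout.read_position()),np.round(readout.read_contact_force(),2))
env.wait(.1); f=np.array(readout.read_contact_force()); print('fy',f[:2]@Y,'fx',f[:2]@X)
d={n:snap(n) for n in('wrist','top','scene')};print(readout.read_time_s())
pickle.dump(d,open('s4.pkl','wb'))
s=d['scene'];c=proj(s,w(10,20,60)).astype(int);print(c)
a=cv2.resize(s['img'][c[1]-50:c[1]+50,c[0]-66:c[0]+67],(400,300))
t=d['top'];e=proj(t,w(10,20,60)).astype(int);print(e)
b=cv2.resize(t['img'][e[1]-50:e[1]+50,e[0]-66:e[0]+67],(400,300))
cv2.imwrite('pics/s4c.png',np.vstack([np.hstack([a,b]),cv2.resize(d['wrist']['img'],(800,600))[:300]])[:,:,::-1])
```

```text
False [ 49.4 243.8 105.6]
0.2135341907366654 25.002197921276093 [0.98 3.31 0.87]
False [ 48.7  97.6 105.2] [-2.54  1.88  7.66]
fy 1.927779465315044 fx -2.0508838566493592
14.575
[348 220]
[313 271]
```

View pics/s4c.png

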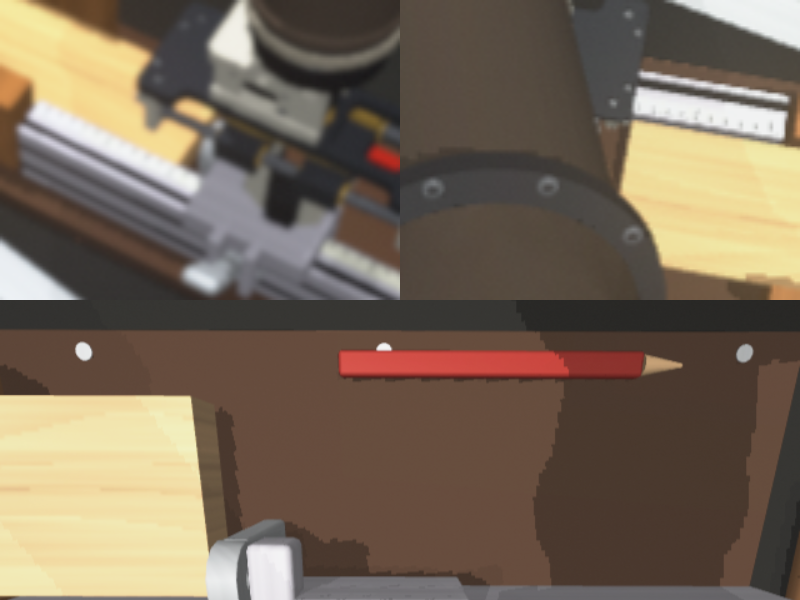

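Run:
```python
from h import *
import pickle
d=pickle.load(open('s4.pkl','rb')); s=d['wrist']; print('cam',st(s['position']))
f=lambda u,r:(u/1.25,(r-300)/1.25)
print('board top edge',st(onz(s,*f(192,397),45)),st(onz(s,*f(205,500),45)),'bottom',st(onz(s,*f(217,410),18)))
for z in (87,100,103): print('finger left',z,st(onz(s,*f(208,570),z)),'top edges',st(onz(s,*f(245,545),z)),st(onz(s,*f(300,560),z)))
a=s['img'][150:250,130:280]; cv2.imwrite('pics/s4w.png',cv2.resize(a,(780,520),interpolation=cv2.INTER_CUBIC)[:,:,::-1])
```

```text
cam [-24.3  98.1 265. ]
board top edge [-57.5   4.3  45. ] [-11.1   4.8  45. ] bottom [-55.3   5.1  18. ]
finger left 87 [14.7 20.4 87. ] top edges [ 4.3 36.7 87. ] [10.5 58.7 87. ]
finger left 100 [ 11.8  26.1 100. ] top edges [  2.2  41.2 100. ] [  8.   61.6 100. ]
finger left 103 [ 11.2  27.4 103. ] top edges [  1.7  42.2 103. ] [  7.4  62.3 103. ]
```

View pics/s4w.png

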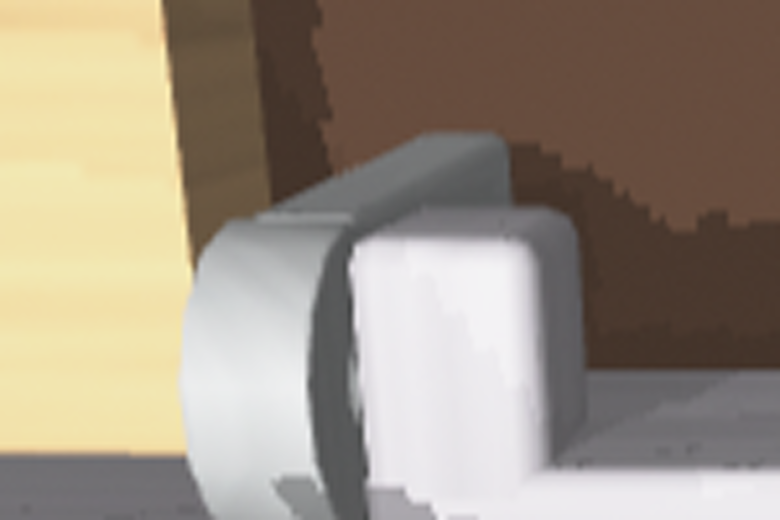

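Board end is at station y≈4.7. The finger's right face (rounded top silhouette at crop (182,380)) is at y≈27, so the gap is about 22 mm. I'll creep 10 mm to learn the sliding force profile.

Run:
```python
from h import *
s=readout
env.line_to(w(49,243.5-151,105),vel=60,force_limit=20)
y=92.5
for i in range(5):
    y-=0.7; h=env.line_to(w(49,y,105),vel=10,force_limit=12)
    f=np.array(s.read_contact_force()); print(y,h,np.round([f[:2]@X,f[:2]@Y,f[2]],2),st(s.read_position())[1],s.read_time_s())
h=env.line_to(w(49,y-2,105),vel=5,force_limit=7)
f=np.array(s.read_contact_force()); print(h,np.round([f[:2]@X,f[:2]@Y,f[2]],2),st(s.read_position()),s.read_time_s())
```

```text
91.8 False [-1.89  2.13  7.17] 91.0 15.075
91.1 False [-3.    2.79  5.95] 90.6 15.325
90.39999999999999 False [-2.19  3.71  7.44] 90.0 15.575
89.69999999999999 False [-3.46  4.2   6.53] 89.3 15.825
88.99999999999999 False [-1.7   4.87  6.33] 88.6 16.075
False [-2.72  3.22  5.9 ] [ 48.6  86.6 105.2] 16.625
```

```bash
cat >> h.py <<'E'
def edge(s):
    im=s['img'][85:140,:,0].astype(float); r=[]
    for row in im:
        k=np.where((row[120:300]<150))[0]
        if len(k)==0: continue
        k=k[0]+120; a,b=row[k-1],row[k]; r.append(k-1+(a-150)/(a-b))
    return np.mean(r)
def F():
    f=np.array(readout.read_contact_force()); return np.round([f[:2]@X,f[:2]@Y,f[2]],1)
E
python3 - <<'E'
from h import *
import pickle
s=pickle.load(open('s4.pkl','rb'))['wrist']; print('old',edge(s))
y=87.0
while y>72:
    y-=0.8 if y>80 else 0.4
    h=env.line_to(w(49,y,105),vel=10,force_limit=12)
    a=F(); s=snap('wrist'); b=F(); p=readout.read_position(); py=(np.array(p[:2])-C)@Y
    print(round(y,1),h,a,b,round(py,2),round(edge(s),2),round(float(st(onz(s,edge(s),112,45))[1]),2))
    if h or min(a[1],b[1])>5.8: break
print(readout.read_time_s()); cv2.imwrite('pics/w5.png',s['img'][:,:,::-1])
E
```

```text
old 156.56731762458037
86.2 False [-1.9  3.6  7.1] [-1.6  3.3  7.2] 85.79 176.68 3.8
85.4 False [-2.4  3.3  6.2] [-2.2  3.1  6.9] 84.97 178.04 3.8
84.6 False [-2.7  4.   7.2] [-2.5  3.8  6.6] 84.18 179.4 3.8
83.8 False [-2.6  4.1  6.6] [-2.8  3.8  6.7] 83.39 180.77 3.8
83.0 False [-2.2  3.4  7.7] [-1.7  3.9  6.9] 82.58 182.14 3.8
82.2 False [-3.3  2.9  7.2] [-2.1  3.8  7. ] 81.8 183.5 3.8
81.4 False [-2.3  4.2  6.9] [-2.2  3.9  7.3] 81.01 184.88 3.8
80.6 False [-2.7  3.2  6.9] [-1.9  3.4  6.8] 80.15 186.24 3.8
79.8 False [-1.8  3.8  6.6] [-2.6  4.2  6.6] 79.39 187.61 3.8
79.4 False [-2.8  2.9  6.2] [-2.9  3.4  7.7] 79.05 188.17 3.8
79.0 False [-2.3  4.6  7. ] [-2.8  3.5  6.8] 78.69 188.83 3.8
78.6 False [-2.3  3.9  6.1] [-3.1  3.2  6.9] 78.27 189.53 3.8
78.2 False [-2.2  2.9  6. ] [-1.8  3.2  7.6] 77.89 190.19 3.8
77.8 False [-2.5  3.6  6.7] [-2.2  3.   6.9] 77.49 190.88 3.8
77.4 False [-2.3  4.3  6.3] [-3.1  4.4  6.9] 77.06 191.57 3.8
77.0 False [-2.6  3.9  7.5] [-2.7  4.1  7.1] 76.66 192.25 3.8
76.6 False [-2.2  3.6  7.8] [-2.9  4.   7.4] 76.27 192.93 3.9
76.2 False [-2.1  3.7  5.9] [-2.7  4.7  7.3] 75.89 193.61 3.9
75.8 False [-1.9  4.   6.3] [-3.1  3.4  6. ] 75.46 194.31 3.9
75.4 False [-1.6  4.3  6.3] [-1.8  4.   6.4] 75.35 194.42 3.8
75.0 False [-1.9  5.2  6.1] [-1.9  4.6  6.3] 75.21 194.44 3.7
74.6 False [-1.5  5.3  6.3] [-2.2  5.2  6.2] 74.92 194.46 3.4
74.2 False [-2.2  5.4  6.5] [-2.8  5.6  6.7] 74.53 194.49 3.0
73.8 False [-2.3  6.   6.5] [-2.3  6.2  5.8] 74.14 194.5 2.7
23.825
```

Contact shows clearly: the board edge stops moving in the wrist view at y_cmd≈75.4, and the force then rises to about 6 N, with the board nudged about 1 mm. Now I relieve the load, release, and press the lever.

Run:
```python
from h import *
import pickle
d=pickle.load(open('s4.pkl','rb'))['scene']
l=st(onz(d,351.8,260.7,124)); print('lever at s4',l); yl=float(l[1])-(97.6-74.1); print(yl, 'pred',74.1-13.7)
s=snap('wrist'); print('grasped',edge(s))
env.line_to(w(49,74.2,105),vel=10); print(F(),'edge',edge(snap('wrist')))
jaws.command_gripper(0.5); s=snap('wrist'); print('open',edge(s),F())
env.line_to(w(49,74.2,185),vel=200)
yl=(yl+74.1-13.7)/2
jaws.command_gripper(0.0,20)
env.reach(w(130,yl,165),QY)
pickle.dump(dict(top=snap('top'),scene=snap('scene')),open('s6.pkl','wb')); print(readout.read_time_s())
a=pickle.load(open('s6.pkl','rb'))['scene']['img']; c=proj(d,w(100,50,80)).astype(int)
cv2.imwrite('pics/s6.png',cv2.resize(a[c[1]-75:c[1]+75,c[0]-100:c[0]+100],(800,600),interpolation=cv2.INTER_CUBIC)[:,:,::-1]); print(c,yl)
```

```text
lever at s4 [127.1  85.5 124. ]
62.0 pred 60.39999999999999
grasped 194.50788415299542
[-2.2  4.5  6.3] edge 194.51133676629013
open 194.42356572810306 [ 1.2 -0.4  0.8]
26.8167
[340 253] 61.199999999999996
```

View pics/s6.png

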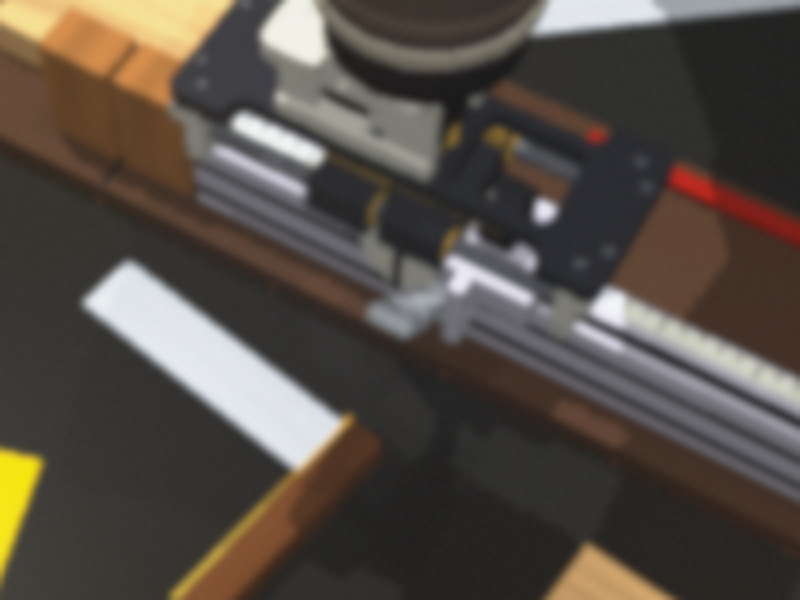

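The shut fingertips at (400,275) are right over the lever's thumb plate at (400,310), and the try square is clear. Press now.

Run:
```python
from h import *
import pickle
yl=61.2
for x,z in ((128,124),(134,112),(141,98),(146,85),(149,77),(150,66)):
    h=env.line_to(w(x,yl,z),vel=50,force_limit=18); print(x,z,h,F(),st(readout.read_position()))
    if h: break
if h and z<90:
    env.wait(0.2); print('hold',F(),st(readout.read_position()))
env.line_to(w(140,yl,190),vel=150)
env.line_to(w(-60,200,260),vel=300)
d={n:snap(n) for n in('wrist','top','scene')}; pickle.dump(d,open('s7.pkl','wb')); print(readout.read_time_s())
a=d['scene']; c=proj(a,w(100,50,80)).astype(int)
A=cv2.resize(a['img'][c[1]-75:c[1]+75,c[0]-100:c[0]+100],(400,300),interpolation=cv2.INTER_CUBIC)
t=d['top'];e=proj(t,w(60,30,60)).astype(int);print(e)
B=cv2.resize(t['img'][e[1]-60:e[1]+60,e[0]-80:e[0]+80],(400,300),interpolation=cv2.INTER_CUBIC)
cv2.imwrite('pics/s7.png',np.hstack([A,B])[:,:,::-1])
```

```text
128 124 False [-0.5 -0.   0.2] [127.8  61.2 124. ]
134 112 False [-0.   0.  -0.1] [133.7  61.1 111.4]
141 98 False [0.9 1.1 0.3] [140.8  61.1  97.5]
146 85 False [-0.5  0.1 -0.2] [145.8  61.1  84.5]
149 77 False [0.2 0.2 0.7] [148.8  61.1  76.6]
150 66 True [-7.4 -1.6 21.5] [150.2  61.4  73. ]
hold [-6.4 -2.2 17.9] [150.1  61.4  73.2]
31.9333
[313 247]
```

View pics/s7.png

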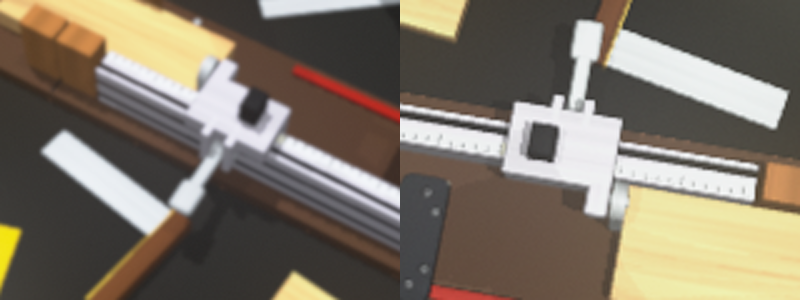

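The lever is down (longer in both views, tip at (588,22) in the top crop), and the finger meets the board's end at (618,205). I'll make a numeric check of the lever tip and the board end, then hand in.

Run:
```python
from h import *
import pickle
d=pickle.load(open('s7.pkl','rb'))['top']; o=pickle.load(open('s0.pkl','rb'))['top']
t=st(onz(d,308.2,195.8,70)); print('lever tip',t)
# board shift between first and last top view: left end (board/base edge), subpixel
def e(s):
    r=[]
    for v in range(285,300):
        row=s['img'][v,300:345,0].astype(float); k=np.where(row>150)[0][0]; r.append(k-(row[k]-150)/(row[k]-row[k-1])+300)
    return np.median(r)
print('board end px',e(o),e(d))
if t[0]>160: print(job.finish_job())
```

```text
lever tip [163.5  58.3  70. ]
board end px 318.144578313253 318.7567567567568
the job is handed in; nothing more can be done
None
```

The job is handed in: the finger is down against the board's end and the cam lever is pressed to its stop, but the finger nudged the board about 1 mm along when it made contact.

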